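Sort the rinsed packaging with a diverter-flap bin

ROBOT

A 6-joint arm with a two-finger parallel gripper is mounted at the origin on the work surface. World frame = base frame: x ahead of the robot, y to its left, z up, the work surface at z = 0. Lengths are in mm, angles in rad, forces in N, time in s.
With the tool pointing down it reaches from about 300 to 875 mm from the base axis. Payload 6.4 kg.
Tool frame: the origin (TCP) lies midway between the tips of the shut fingers; the grasp point (between the pads) lies 19 mm behind it; z points along the fingers, y is the line along which they close (so a half turn about z gives the same grasp; the last joint's range is limited). The gripper opens to 85 mm and grips with 20 to 120 N. Pads are 22 mm wide; open, the fingers measure 114 mm over their backs; the gripper's body (76 mm by 85 mm) begins 54 mm behind the grasp point. The pads swing forward as they close: fully open they stand 13 mm farther back than shut.
Start: joints at [-1.546, 0.181, 1.607, -0, 1.354, -0.206], TCP at [131.55, -559.764, 231.288] pointing down, gripper open.
Joint ranges: [-2.99, 2.99], [-0.89, 2.07], [0.3, 2.58], [-1.14, 4.28], [0, 2.63], [-3.12, 3.12]. Speed limits (rad/s): [2.57, 2.57, 3.01, 3.14, 3.14, 3.14].

INTERFACE

Orientations are given as a rotation vector (axis times angle).
In Python, from cell import r, optics, job_done gives the robot as it stands.
- The arm moves only by the tool move_arm, never from a script. Its argument "increments" is a list that holds one entry, the list of rows, each a list of 7 numbers: the shift along the tool's x, y, z in cm, then the turn, a rotation vector about the tool's x, y, z in rad, then the finger opening in cm, from 0 to 8.54. A call has 1 to 12 rows; each row shifts and turns the commanded pose from where the row before left it, along the tool's axes as they then stand; what a row does not reach is not made up. A row lasts 1/8 s, in which the tool goes at most 62.5 mm and 10.7 degrees, less where a joint would pass 70% of its speed; a pose out of reach is approached as far as the arm can. A call with a gripper value outside its range is refused whole. The fingers move at their own pace and stop on an object; the grip force is fixed at half the most. Time passes only in rows, so rows that do not move let the fingers close. It gives the time, the measured TCP pose, the force, the opening and the grip force at its end, in the units of the state.
- r.observe(): the state, without advancing time (a new reading comes with each control period).
- optics.snapshot(name): name is "side" or "top"; returns a dict with "img" (420x560x3 uint8, red, green, blue), "depth" (420x560 float32, mm along the optical axis (not along the pixel's ray), 0 where there is no reading), "fov_y" (degrees; the focal length in pixels is half the picture's height over the tangent of half this angle, whatever the lens; pixels are square), "cx", "cy" (the principal point, pixels), "k1" (the pictures are not rectified: a ray, as slopes to the right and down, at radius r is drawn at 1 + k1 r^2 times it, then the intrinsics apply), "position" and "orientation" of the camera in the world. Camera axes: x right, y up, looking along -z (the intrinsics and any distortion apply to the point x, -y, -z); pixel columns grow to the right and rows downward; lengths in mm; the calibration is good to about 2 mm. A picture is of the moment at which its call begins.
- job_done(): hands the job in; it is judged then, once.
The state is a dict: "t": time; "joint_positions": joint angles; "qvel": joint speeds; "effort": joint torques, N m; "ee_pos": TCP position; "orientation": TCP orientation; "wrist_force": force on the tool from outside, world axes, zero at the start; "torque": the same for the moment, N m; "gripper_width": opening from 0.0 (shut) to 1.0 (fully open); "gripper_force": force on a finger pad.
Only numpy, scipy, OpenCV 4.12 (cv2) and the standard library are available. Lean on these libraries where they do the work, as an engineer would, in place of code of your own. Each camera call takes 0.05 s, during which the arm holds its last target. There are 200 camera calls.

TASK

Sort the rinsed packaging: swing the bin's grey flap fully over the narrow bay and put the tomato tin in the wide bay; then swing the flap fully across over the wide bay, drop the black lid in the narrow bay, and leave the flap there. At any point, also stand the PET bottle upright in the square wooden crate and the glass spice jar upright in the round metal tub. Leave the mug and the oil can where they are.

Things in the scene. Friction and masses are not known exactly. Their poses are not given: they have to be found in the camera images.
- tin: Rinsed, empty tomato tin, bare steel, open at the top, four thin beads round it; 65 mm diameter, 80 mm high, about 60 g. Stands upright on the bench at the start. Origin: centre of its underside, z up its axis.
- bottle: Small clear PET bottle, paper band, white cap, empty, about 40 g; body 58 mm diameter up to 110 mm, shoulder narrowing to a 28 mm neck at 138 mm, cap 30 mm diameter from 147 to 165 mm (the top). Stands upright at the start, easily toppled; can be lifted by the cap. Origin: centre of its underside, z up its axis.
- jar: Glass spice jar with a steel cap, 44 mm diameter (cap too), 95 mm high, about 150 g. Stands upright at the start. Origin: centre of its underside, z up its axis.
- lid: Black plastic screw lid, a flat disc 62 mm diameter, 15 mm high, about 25 g, lying flat on the bench. Origin: centre of its underside, z up.
- bin: Slim grey plastic bin, fixed, open top, rim 90 mm high, walls and floor 4 mm; yaw within 0.25 rad. Origin: on the bench under the middle of its dividing wall, which runs along the bin's x. Wide bay (tin) on the robot's left: clear y +2 to +106 mm; narrow bay (lid) on the right: clear y -84 to -2 mm; both clear x -65 to +65 mm. Hinge cheeks at x = +/-67, y = 0 rise 12 mm above the rim.
- flap (a joint): Grey plastic flap hinged on the bin's dividing wall: axis along bin x at y = 0, 93 mm above the bench. Plate 120 mm long, 4 mm thick, reaching 80 mm from the axis. Rad: 0 upright, + leans to bin -y over the narrow bay, - to +y over the wide bay; stops at +/-1.0 (fully over). Starts within +/-0.5, stays where left (0.06 N m friction); push it over from the side with 1 to 2 N near its free edge.
- crate: Square, deep, open-topped plywood crate fixed to the bench, 100 x 100 mm outside, 100 mm high, walls and floor 5 mm thick (90 x 90 mm clear), for the bottle. Origin: centre of its underside; x and y along its sides.
- tub: Low round open metal tub fixed to the bench, for glass: 124 mm diameter at the foot, 136 mm at the rim, 45 mm high, wall 4 mm, floor 5 mm thick (116 mm clear at the floor). Origin: centre of its underside.
- mug: White ceramic mug, 80 mm diameter, 90 mm high, a bystander standing towards the left edge. Not to be disturbed. Origin: centre of its underside.
- oilcan: Grey can, 56 mm diameter, 130 mm high, a bystander standing towards the right edge. Not to be disturbed. Origin: centre of its underside.
Not all that is in view belongs to the job. Leave any red or turquoise look-alike of the bottle alone.

How it is judged (in metres and radians):
On the way, in this order (a step that is already met when the one before it is completed fails the run):
1. the flap is fully over the narrow bay, the tin not yet in the bin (value of joint flap above 0.85 rad and not (x of tin in the frame of bin between -0.065 and 0.065 m and y of tin in the frame of bin between 0.002 and 0.106 m and z of tin in the frame of bin between 0 and 0.075 m)), for 0.2 s.
2. the tin is released in the wide bay while the flap is over the narrow bay (x of tin in the frame of bin between -0.065 and 0.065 m and y of tin in the frame of bin between 0.002 and 0.106 m and z of tin in the frame of bin between 0 and 0.075 m and value of joint flap above 0.85 rad and contact force between the fingers and tin below 0.05 N), for 0.2 s.
3. the flap is fully over the wide bay, the lid not yet in the bin (value of joint flap below -0.85 rad and not (x of lid in the frame of bin between -0.065 and 0.065 m and y of lid in the frame of bin between -0.084 and -0.002 m and z of lid in the frame of bin between 0 and 0.06 m)), for 0.2 s.
4. the lid is released in the narrow bay while the flap is over the wide bay (x of lid in the frame of bin between -0.065 and 0.065 m and y of lid in the frame of bin between -0.084 and -0.002 m and z of lid in the frame of bin between 0 and 0.06 m and value of joint flap below -0.85 rad and contact force between the fingers and lid below 0.05 N), for 0.2 s.
At the end, for the whole second after the job is handed in: Tin inside the wide bay, lid inside the narrow bay, flap over the wide bay (below -0.85 rad); bottle on the crate's floor (22 mm of its middle along each side) and jar on the tub's floor (42 mm of its middle), both within 0.15 rad of upright; all four released and at rest (x of tin in the frame of bin between -0.065 and 0.065 m and y of tin in the frame of bin between 0.002 and 0.106 m and z of tin in the frame of bin between 0 and 0.075 m and x of lid in the frame of bin between -0.065 and 0.065 m and y of lid in the frame of bin between -0.084 and -0.002 m and z of lid in the frame of bin between 0 and 0.06 m and x of bottle in the frame of crate between -0.022 and 0.022 m and y of bottle in the frame of crate between -0.022 and 0.022 m and z of bottle in the frame of crate between 0 and 0.012 m and angle between each of bottle, jar's own z axis and vertical below 0.15 rad and horizontal distance between jar and tub below 0.042 m and z of jar in the frame of tub between 0 and 0.012 m and value of joint flap below -0.85 rad and linear speed of each of tin, lid, bottle, jar below 0.02 m/s); the robot touches nothing.
It fails at once if the mug was displaced by more than 25 mm or tipped (distance of mug from where it was at the start of the episode above 0.025 m or angle between mug's own z axis and vertical above 0.3 rad).
It fails at once if the oil can was displaced by more than 25 mm or tipped (distance of oilcan from where it was at the start of the episode above 0.025 m or angle between oilcan's own z axis and vertical above 0.3 rad).
It also fails if it takes over 134 s, if anything falls off the work surface, if the arm or the gripper's body presses on something with over 40 N, if the wrist force passes 120 N, or if a joint passes its speed limit or range.

## Working session

There is one attempt and no reset: what is moved stays moved. The work goes in short steps, Python scripts to look and compute and a tool call to move; the robot and the scene stay as the last step left them, time stands still between calls to the robot, and variables do not carry over. Pictures are saved under pics/ and viewed, at most 14 in all, crops included, and the job is handed in when it is done.

Besides the shell and the picture viewer there is one more tool, called after "Request:" in YAML: its name, and indented under it one key for each argument. move_arm: Moves the arm, as the interface text tells. Its arguments: {"type":"object","properties":{"increments":{"type":"array","items":{"type":"array","items":{"type":"array","items":{"type":"number"}}}}},"required":["increments"]}

```bash
ls; mkdir -p pics; cat > h.py <<'E'
import numpy as np, cv2
from scipy.spatial.transform import Rotation as R
from cell import r, optics, job_done
def rot(o):
    o=np.array(o,float)
    if o.shape==(3,3): return o
    return R.from_rotvec(o).as_matrix() if o.size==3 else R.from_quat(o).as_matrix()
def snap(n):
    s=optics.snapshot(n); cv2.imwrite(f'pics/_{n}.png',s['img'][:,:,::-1]); np.save(f'pics/{n}.npy',s,allow_pickle=True); return s
def load(n): return np.load(f'pics/{n}.npy',allow_pickle=True).item()
def cloud(s):
    h,w=s['depth'].shape; f=h/2/np.tan(np.radians(s['fov_y'])/2)
    K=np.array([[f,0,s['cx']],[0,f,s['cy']],[0,0,1]])
    u,v=np.meshgrid(np.arange(w),np.arange(h))
    p=cv2.undistortPoints(np.stack([u,v],-1).reshape(-1,1,2).astype(np.float64),K,np.array([s['k1'],0,0,0.])).reshape(h,w,2)
    d=s['depth'].astype(float)
    P=np.stack([p[...,0]*d,-p[...,1]*d,-d],-1)
    W=P@rot(s['orientation']).T+np.array(s['position']); W[d==0]=np.nan
    return W
E
python3 - <<'E'
from h import *
for n in('side','top'):
    s=snap(n); print(n,{k:v for k,v in s.items() if k not in('img','depth')})
    W=cloud(s); np.save(f'pics/W{n}.npy',W)
    cv2.imwrite(f'pics/{n}1.png',cv2.resize(s['img'][:,:,::-1],(800,600),interpolation=cv2.INTER_CUBIC))
print(r.observe())
E
```

```text
pics
side {'fov_y': 46.6579642230106, 'cx': 278.8120525881059, 'cy': 213.7045826292269, 'k1': -0.025638567666294812, 'position': array([ -40.55317386, 1141.37056624,  809.77851342]), 'orientation': array([ 0.32723994, -1.39262203, -2.39557766])}
top {'fov_y': 52.723005697847064, 'cx': 276.1773068221022, 'cy': 202.80750559248906, 'k1': -0.05368130873841419, 'position': array([ 420.0514249 ,    9.69817005, 1189.19152369]), 'orientation': array([ 0.0466768 , -0.05404853, -1.59009013])}
{'t': 0.1, 'joint_positions': array([-1.54632820e+00,  1.81502038e-01,  1.60791183e+00, -2.34279767e-05,
        1.35377468e+00, -2.06290996e-01]), 'qvel': array([ 8.87910264e-04, -2.77248572e-03, -2.66393748e-03, -1.97206550e-03,
        3.46516562e-06, -1.20814078e-04]), 'effort': array([ 1.63771610e-04, -4.45879161e+01, -3.52240527e+01, -4.04445300e-04,
        4.11333298e-03,  6.61517817e-06]), 'ee_pos': array([ 131.51449799, -559.24982077,  230.45253966]), 'orientation': array([-3.11912298e+00, -3.61496560e-01, -1.91706185e-04]), 'wrist_force': array([-0.18783269,  0.04638486,  0.45344906]), 'torque': array([ 0.00317936, -0.00471617, -0.00099778]), 'gripper_force': 0.0, 'gripper_width': 1.0014780025227359}
```

View pics/top1.png

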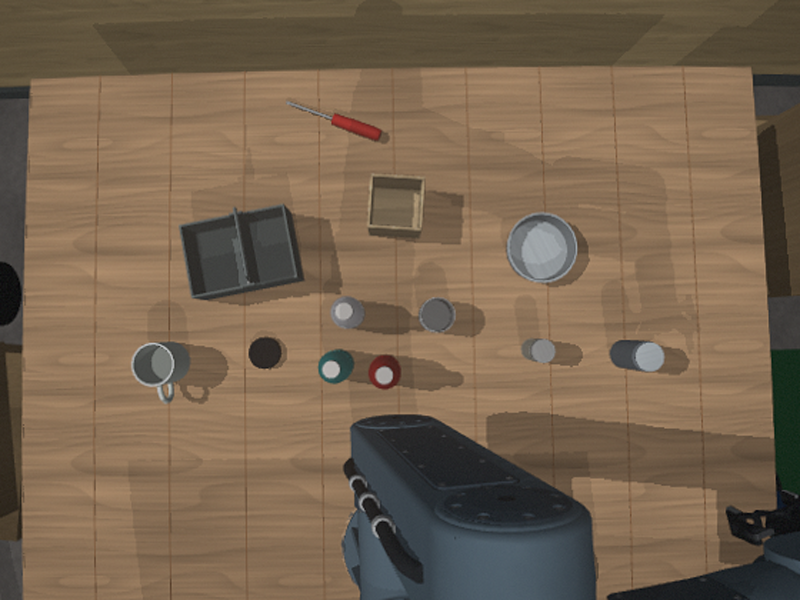

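View pics/side1.png

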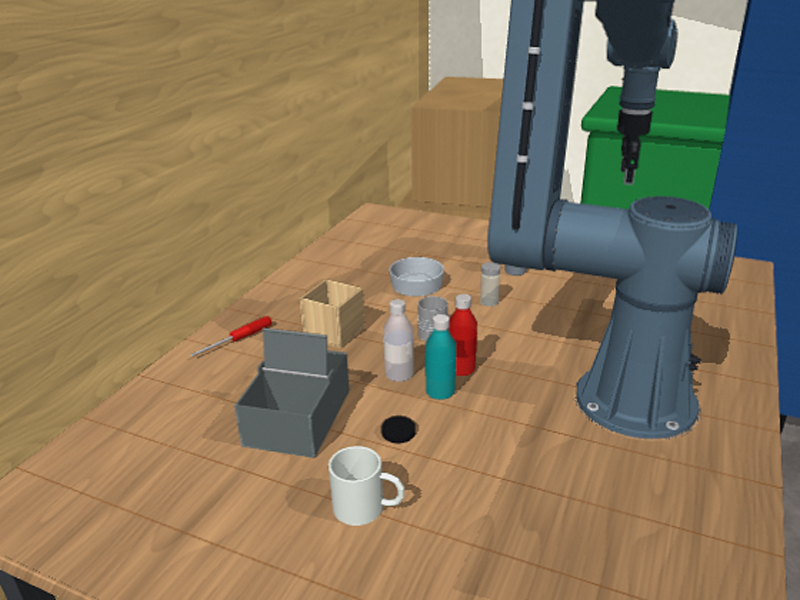

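The top picture, at 800 px scale, shows the bin at (242,252), crate (396,205), tub (542,247), clear bottle (347,312), tin (437,315), jar (540,350), lid (265,352), mug (155,365), oil can (645,355) and the teal and red decoys at (335,367) and (384,373). The flap is nearly upright.

```bash
cat > meas.py <<'E'
from h import *
W=np.load('pics/Wtop.npy'); S=np.load('pics/Wside.npy')
ft=lambda p:W[int(p[1]*.7),int(p[0]*.7)]
def circ(P):
    c,rad=cv2.minEnclosingCircle(P[:,:2].astype(np.float32)); return np.round(c,1),round(rad,1),len(P),np.round(np.percentile(P[:,2],[1,50,99]),1)
A=[a.reshape(-1,3)[~np.isnan(a.reshape(-1,3)[:,0])] for a in(W,S)]
ob=dict(crate=(396,205),tub=(542,247),bottle=(347,312),tin=(437,315),jar=(540,350),oil=(645,355),mug=(155,365),lid=(265,352),teal=(335,367),red=(384,373))
zz=dict(crate=(92,110),tub=(38,52),bottle=(143,175),tin=(72,90),jar=(85,105),oil=(120,140),mug=(80,100),lid=(9,25),teal=(143,175),red=(143,175))
for k,p in ob.items():
    c=ft(p); print(k,np.round(c,1))
    for a in A:
        m=(np.hypot(a[:,0]-c[0],a[:,1]-c[1])<(85 if k in('crate','tub') else 50))&(a[:,2]>zz[k][0])&(a[:,2]<zz[k][1])
        if m.sum()>5:
            P=a[m]; 
            print('   ',circ(P), np.round(cv2.minAreaRect(P[:,:2].astype(np.float32)),1) if 0 else cv2.minAreaRect(P[:,:2].astype(np.float32)) if k=='crate' else '')
c=ft((242,252))
for a in A:
    m=(np.hypot(a[:,0]-c[0],a[:,1]-c[1])<140)
    P=a[m]; q=P[(P[:,2]>80)&(P[:,2]<96)]; print('bin rim',cv2.minAreaRect(q[:,:2].astype(np.float32)),len(q))
    q=P[P[:,2]>115]; print('flap',cv2.minAreaRect(q[:,:2].astype(np.float32)),len(q),q.min(0),q.max(0))
    cen=q.mean(0); u,s,vt=np.linalg.svd(q-cen); print(cen,s/np.sqrt(len(q)),vt)
q=A[0][(np.abs(A[0][:,0]-500)<250)&(np.abs(A[0][:,1])<350)&(np.abs(A[0][:,2])<15)];print('table z',np.median(q[:,2]))
E
python3 meas.py
```

```text
crate [666.   -2.4   1.3]
    (array([652.4,  -1.7]), 69.6, 310, array([ 92.2,  98.8, 102.9])) ((652.5872802734375, -1.8342323303222656), (100.12889862060547, 100.63463592529297), 85.30879211425781)
    (array([649.3,  -0.9]), 69.3, 259, array([ 92.2,  97.1, 101.6])) ((650.0244750976562, -0.5275917053222656), (105.2973861694336, 102.69878387451172), 85.58895111083984)
tub [ 577.4 -289.     4.5]
    (array([ 571. , -279.5]), 68.2, 260, array([38.2, 43.4, 48.4])) 
    (array([ 566.7, -280.7]), 72.4, 166, array([38.1, 42.8, 47.6])) 
bottle [450.6  88.  159.3]
    (array([452.5,  91. ]), 14.7, 120, array([148.4, 164. , 168.2])) 
    (array([449.3,  92.1]), 16.8, 107, array([143.2, 160.6, 166.6])) 
tin [446.2 -76.4   2.1]
    (array([445.7, -74.3]), 32.4, 64, array([74.3, 79.4, 83.4])) 
    (array([442.8, -74.8]), 36.8, 105, array([72.5, 76.6, 81.9])) 
jar [ 378.2 -257.4   93.1]
    (array([ 375.2, -261.4]), 22.1, 237, array([86.2, 93.8, 98.9])) 
    (array([ 371.3, -259.7]), 25.5, 90, array([86.2, 93.5, 96.9])) 
oil [ 365.1 -434.1  128.8]
    (array([ 360.3, -442.2]), 27.3, 357, array([1
[... 1000 characters left out ...]
8.83938264] [35.42115022  7.75681575  1.72250973] [[-0.98272348 -0.16929863 -0.07478327]
 [ 0.03748521  0.2136204  -0.97619731]
 [-0.18124409  0.96213528  0.20358359]]
bin rim ((567.7747192382812, 290.7434387207031), (140.91661071777344, 204.43170166015625), 10.059603691101074) 719
flap ((571.7423706054688, 270.1206970214844), (122.60533905029297, 20.60126304626465), 10.474005699157715) 954 [510.57608081 251.25897668 115.03096985] [631.35265892 288.67910107 175.31834371]
[570.03495581 271.00762131 143.99043467] [35.34380256 16.97255207  2.21548669] [[-0.98361823 -0.18004999  0.00878471]
 [ 0.04215425 -0.18236175  0.98232745]
 [ 0.17526606 -0.9666055  -0.18696421]]
table z -0.3663250987816582
```

```bash
cat >> h.py <<'E'
yaw=0.177; O=np.array([571,280,0.])
T=dict(jar=(374,-260.5),tub=(570,-280),bottle=(451.5,91.5),crate=(651.5,-1.3),tin=(445,-74.5),lid=(378.5,259.3))
def pose():
    s=r.observe(); M=rot(s['orientation']); p=np.array(s['ee_pos'])
    print('p',p.round(1),'psi',round(np.degrees(np.arctan2(M[1,0],M[0,0])),2),'tz',M[:,2].round(3),'F',np.round(s['wrist_force'],1),'w',round(s['gripper_width']*85.4,1),'gf',round(s['gripper_force'],1),'t',round(s['t'],2))
    return p,M
def bw(y,x,z): # bin frame -> world
    c,s=np.cos(yaw),np.sin(yaw); return O+np.array([c*x-s*y,s*x+c*y,z])
def plan(pts):
    p,M=pose()
    for k,q in pts:
        print(k,np.round(q,1),'tool cm',(M.T@(np.array(q)-p)/10).round(2)); p=np.array(q,float)
E
echo ok
```

```text
ok
```

Request:
move_arm:
  increments:
    - [[0, 0, 0, 0, 0, -0.1685, 7], [0, 0, 0, 0, 0, -0.1685, 7], [0, 0, 0, 0, 0, -0.1685, 7], [0, 0, 0, 0, 0, -0.1685, 7], [0, 0, 0, 0, 0, -0.1685, 7], [0, 0, 0, 0, 0, -0.1685, 7], [0, 0, 0, 0, 0, -0.1685, 7], [0, 0, 0, 0, 0, -0.1685, 7], [0, 0, 0, 0, 0, -0.1685, 7], [0, 0, 0, 0, 0, 0, 7]]

```text
t: 1.35
ee_pos: [131.6, -559.4, 230.8]
orientation: [-2.018, -2.407, -0.001]
wrist_force: [-0.3, -0.2, 0.0]
gripper_width: 0.82
gripper_force: 0.0
```

```bash
python3 - <<'E'
from h import *
j=T['jar'];t=T['tub'];b=T['bottle'];c=T['crate'];n=T['tin']
plan([('abovejar',(*j,170)),('down',(*j,58)),('up',(*j,130)),('tub',(*t,130)),('dn',(*t,64.5)),('up',(*t,130)),
('ab bottle',(*b,230)),('dn',(*b,138)),('up',(*b,255)),('crate',(*c,255)),('dn',(*c,144)),('up',(*c,240)),('flap',bw(45,0,210)),('flapdn',bw(45,0,135)),('push',bw(-40,0,135))])
E
```

```text
p [ 131.6 -559.4  230.8] psi 100.03 tz [ 0.     0.001 -1.   ] F [-0.3 -0.2  0. ] w 70.0 gf 0.0 t 1.35
abovejar [ 374.  -260.5  170. ] tool cm [25.21 29.08  6.11]
down [ 374.  -260.5   58. ] tool cm [-1.00e-02 -0.00e+00  1.12e+01]
up [ 374.  -260.5  130. ] tool cm [ 0.01  0.   -7.2 ]
tub [ 570 -280  130] tool cm [-5.33 18.96 -0.  ]
dn [ 570.  -280.    64.5] tool cm [-0.01 -0.    6.55]
up [ 570 -280  130] tool cm [ 0.01  0.   -6.55]
ab bottle [451.5  91.5 230. ] tool cm [38.66 -5.2  -9.96]
dn [451.5  91.5 138. ] tool cm [-0.01 -0.    9.2 ]
up [451.5  91.5 255. ] tool cm [ 1.00e-02  0.00e+00 -1.17e+01]
crate [651.5  -1.3 255. ] tool cm [-1.262e+01  1.808e+01 -1.000e-02]
dn [651.5  -1.3 144. ] tool cm [-1.00e-02 -0.00e+00  1.11e+01]
up [651.5  -1.3 240. ] tool cm [ 0.01  0.   -9.6 ]
flap [563.1 324.3 210. ] tool cm [33.6  -3.04  3.03]
flapdn [563.1 324.3 135. ] tool cm [-0.01 -0.    7.5 ]
push [578.  240.6 135. ] tool cm [-8.5   0.02 -0.01]
```

Request:
move_arm:
  increments:
    - [[1.5, 1.7, 0, 0, 0, 0, 7], [3.0, 3.5, 0, 0, 0, 0, 7], [3.2, 3.7, 0, 0, 0, 0, 7], [3.2, 3.7, 0, 0, 0, 0, 7], [3.2, 3.7, 0, 0, 0, 0, 7], [3.2, 3.7, 0, 0, 0, 0, 7], [3.2, 3.7, 0, 0, 0, 0, 7], [3.0, 3.4, 0, 0, 0, 0, 7], [1.7, 2.0, 2, 0, 0, 0, 7], [0, 0, 4.1, 0, 0, 0, 7], [0, 0, 2, 0, 0, 0, 7], [0, 0, 0, 0, 0, 0, 7]]

```text
t: 2.85
ee_pos: [372.9, -258.4, 148.7]
orientation: [-2.016, -2.404, -0.001]
wrist_force: [0.6, 0.1, -0.8]
gripper_width: 0.818
gripper_force: 0.0
```

```bash
python3 - <<'E'
from h import *
j=T['jar'];t=T['tub']
plan([('down',(*j,58))])
s=snap('side'); cv2.imwrite('pics/a.png',cv2.resize(s['img'][120:260,280:480,::-1],(800,560),interpolation=cv2.INTER_CUBIC))
E
```

```text
p [ 372.9 -258.4  148.7] psi 100.05 tz [-0.003  0.003 -1.   ] F [ 0.6  0.1 -0.8] w 69.9 gf 0.0 t 2.85
down [ 374.  -260.5   58. ] tool cm [-0.26  0.09  9.07]
```

View pics/a.png

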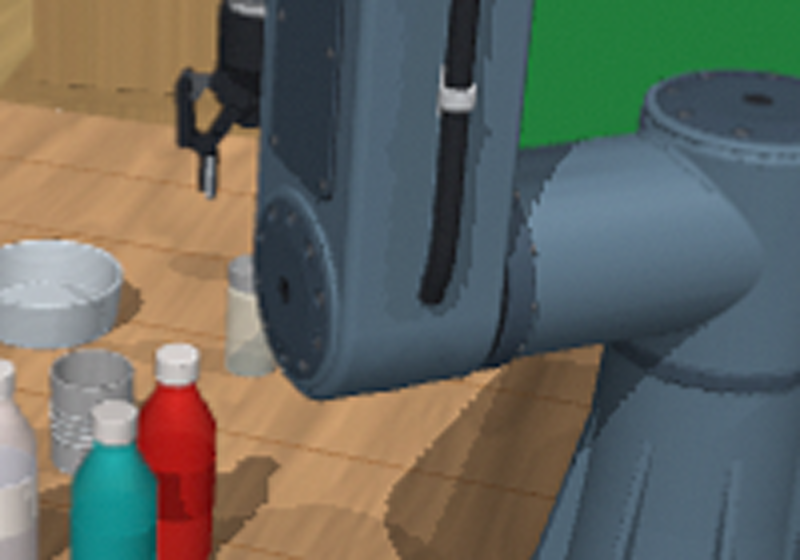

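The jar stands under the open gripper (finger at about (205,180) in the crop) and the way down is clear.

Request:
move_arm:
  increments:
    - [[-0.26, 0.1, 2, 0, 0, 0, 7], [0, 0, 3, 0, 0, 0, 7], [0, 0, 3, 0, 0, 0, 7], [0, 0, 1.0, 0, 0, 0, 7], [0, 0, 0, 0, 0, 0, 7], [0, 0, 0, 0, 0, 0, 3.5], [0, 0, 0, 0, 0, 0, 3.5], [0, 0, 0, 0, 0, 0, 3.5], [0, 0, 0, 0, 0, 0, 3.5], [0, 0, 0, 0, 0, 0, 3.5]]

```text
t: 4.15
ee_pos: [375.8, -264.0, 61.9]
orientation: [2.015, 2.407, -0.001]
wrist_force: [-2.2, -0.0, 5.6]
gripper_width: 0.5
gripper_force: 60.1
```

```bash
python3 - <<'E'
from h import *
j=T['jar'];t=T['tub']
plan([('up',(*j,132)),('tub',(*t,132)),('dn',(*t,64.5))])
E
```

```text
p [ 375.8 -264.    61.9] psi 100.12 tz [ 0.001 -0.002 -1.   ] F [-2.2 -0.   5.6] w 42.7 gf 60.1 t 4.15
up [ 374.  -260.5  132. ] tool cm [ 0.36 -0.11 -7.01]
tub [ 570 -280  132] tool cm [-5.36 18.95  0.03]
dn [ 570.  -280.    64.5] tool cm [ 0.02 -0.01  6.75]
```

Request:
move_arm:
  increments:
    - [[0, 0, -2.2, 0, 0, 0, 3.5], [0, 0, -3, 0, 0, 0, 3.5], [0, 0, -2, 0, 0, 0, 3.5], [-0.7, 2.5, 0, 0, 0, 0, 3.5], [-1.2, 4.5, 0, 0, 0, 0, 3.5], [-1.2, 4.5, 0, 0, 0, 0, 3.5], [-1.2, 4.5, 0, 0, 0, 0, 3.5], [-0.8, 3, 0, 0, 0, 0, 3.5], [0, 0, 0, 0, 0, 0, 3.5], [0, 0, 2.5, 0, 0, 0, 3.5], [0, 0, 2.5, 0, 0, 0, 3.5], [0, 0, 1, 0, 0, 0, 3.5]]

```text
t: 5.65
ee_pos: [569.4, -279.0, 70.8]
orientation: [-2.015, -2.406, 0.0]
wrist_force: [0.6, 0.6, -1.2]
gripper_width: 0.499
gripper_force: 61.6
```

Request:
move_arm:
  increments:
    - [[0, 0, 0, 0, 0, 0, 3.5], [0, 0, 0, 0, 0, 0, 3.5]]

```text
t: 5.9
ee_pos: [571.7, -280.4, 73.6]
orientation: [2.016, 2.407, 0.0]
wrist_force: [0.5, -0.3, -1.2]
gripper_width: 0.498
gripper_force: 61.6
```

```bash
python3 - <<'E'
from h import *
j=T['jar'];t=T['tub']
plan([('dn',(*t,68))])
E
```

```text
p [ 571.7 -280.4   73.6] psi 100.1 tz [ 0.001 -0.001 -1.   ] F [ 0.5 -0.3 -1.2] w 42.5 gf 61.6 t 5.9
dn [ 570 -280   68] tool cm [ 0.07 -0.16  0.56]
```

Request:
move_arm:
  increments:
    - [[0, 0, 0.3, 0, 0, 0, 3.5], [0, 0, 0.2, 0, 0, 0, 3.5], [0, 0, 0, 0, 0, 0, 3.5], [0, 0, 0, 0, 0, 0, 3.5]]

```text
t: 6.4
ee_pos: [571.3, -279.8, 67.3]
orientation: [2.017, 2.409, 0.0]
wrist_force: [-0.2, -0.4, -1.5]
gripper_width: 0.5
gripper_force: 61.6
```

```bash
python3 - <<'E'
from h import *
for i in range(3):
    pose(); snap('side')
E
```

```text
p [ 571.3 -279.8   67.3] psi 100.11 tz [ 0.  0. -1.] F [-0.2 -0.4 -1.5] w 42.7 gf 61.6 t 6.4
p [ 571.3 -279.8   67.3] psi 100.12 tz [ 0. -0. -1.] F [-0.8  0.7 -2.1] w 43.1 gf 61.6 t 6.45
p [ 571.3 -279.8   67.3] psi 100.12 tz [ 0. -0. -1.] F [-0.2 -0.  -1.1] w 42.1 gf 61.6 t 6.5
```

Request:
move_arm:
  increments:
    - [[0, 0, 0, 0, 0, 0, 6.5], [0, 0, 0, 0, 0, 0, 6.5], [0, 0, 0, 0, 0, 0, 6.5], [0, 0, -2, 0, 0, 0, 6.5], [0, 0, -4, 0, 0, 0, 6.5], [0, 0, -4, 0, 0, 0, 6.5], [0, 0, -4, 0, 0, 0, 6.5], [2.5, -0.3, -2.2, 0, 0, 0, 6.5], [4.0, -0.6, 0, 0, 0, 0, 6.5], [4.5, -0.6, 0, 0, 0, 0, 6.5], [4.5, -0.6, 0, 0, 0, 0, 6.5], [4.5, -0.6, 0, 0, 0, 0, 6.5]]

```text
t: 8.05
ee_pos: [509.3, -86.5, 231.0]
orientation: [2.016, 2.407, 0.001]
wrist_force: [0.6, 0.3, -0.4]
gripper_width: 0.764
gripper_force: 0.0
```

Request:
move_arm:
  increments:
    - [[4.5, -0.6, 0, 0, 0, 0, 6.5], [4.5, -0.6, 0, 0, 0, 0, 6.5], [4.5, -0.6, 0, 0, 0, 0, 6.5], [3.2, -0.5, 0, 0, 0, 0, 6.5], [1.9, -0.2, 0, 0, 0, 0, 6.5], [0, 0, 0, 0, 0, 0, 6.5], [0, 0, 0, 0, 0, 0, 6.5], [0, 0, 0, 0, 0, 0, 6.5], [0, 0, 0, 0, 0, 0, 6.5]]

```text
t: 9.18
ee_pos: [452.5, 90.4, 229.3]
orientation: [2.018, 2.407, -0.0]
wrist_force: [-1.0, 0.3, 0.2]
gripper_width: 0.763
gripper_force: 0.0
```

```bash
python3 - <<'E'
from h import *
b=T['bottle'];c=T['crate']
plan([('dn',(*b,139)),('up',(*b,257)),('crate',(*c,257)),('dn',(*c,146))])
s=snap('top'); W=cloud(s).reshape(-1,3)
m=(np.hypot(W[:,0]-570,W[:,1]+280)<55)&(W[:,2]>85)&(W[:,2]<115); P=W[m]
print('jar',cv2.minEnclosingCircle(P[:,:2].astype(np.float32)),np.percentile(P[:,2],[5,50,95]))
cv2.imwrite('pics/b.png',cv2.resize(s['img'][100:300,100:440,::-1],(782,460),interpolation=cv2.INTER_CUBIC))
E
```

```text
p [452.5  90.4 229.3] psi 100.05 tz [-0. -0. -1.] F [-1.   0.3  0.2] w 65.1 gf 0.0 t 9.18
dn [451.5  91.5 139. ] tool cm [ 0.13 -0.08  9.03]
up [451.5  91.5 257. ] tool cm [ -0.   -0.  -11.8]
crate [651.5  -1.3 257. ] tool cm [-12.63  18.07  -0.  ]
dn [651.5  -1.3 146. ] tool cm [ 0.   0.  11.1]
jar ((571.421630859375, -277.72772216796875), 22.57200050354004) [ 91.7330147   98.86836908 103.02074207]
```

View pics/b.png

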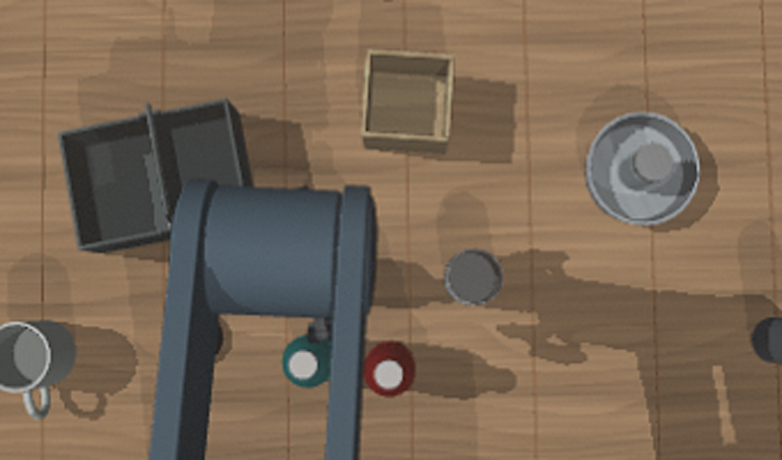

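The jar stands upright in the tub (cap at (654,160)). Next is the bottle cap.

Request:
move_arm:
  increments:
    - [[0.1, -0.1, 1.5, 0, 0, 0, 6.5], [0, 0, 2.5, 0, 0, 0, 6.5], [0, 0, 2.5, 0, 0, 0, 6.5], [0, 0, 1.7, 0, 0, 0, 6.5], [0, 0, 0.8, 0, 0, 0, 6.5], [0, 0, 0, 0, 0, 0, 6.5], [0, 0, 0, 0, 0, 0, 6.5], [0, 0, 0, 0, 0, 0, 2.2], [0, 0, 0, 0, 0, 0, 2.2], [0, 0, 0, 0, 0, 0, 2.2], [0, 0, 0, 0, 0, 0, 2.2], [0, 0, 0, 0, 0, 0, 2.2]]

```text
t: 10.72
ee_pos: [451.7, 91.8, 140.0]
orientation: [2.016, 2.408, 0.001]
wrist_force: [-2.1, 0.4, 6.2]
gripper_width: 0.33
gripper_force: 59.1
```

```bash
python3 - <<'E'
from h import *
pose()
s=snap('side'); cv2.imwrite('pics/c.png',cv2.resize(s['img'][140:320,180:380,::-1],(600,540),interpolation=cv2.INTER_CUBIC))
E
```

```text
p [451.7  91.8 140. ] psi 100.11 tz [ 0.001 -0.    -1.   ] F [-2.1  0.4  6.2] w 28.2 gf 59.1 t 10.72
```

View pics/c.png

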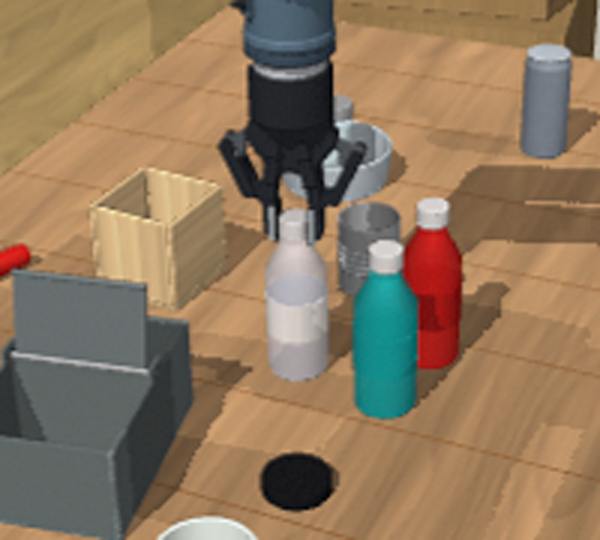

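The fingers hold the cap at (293,222), with the bottle still upright.

Request:
move_arm:
  increments:
    - [[0, 0, -1.8, 0, 0, 0, 2.2], [0, 0, -3, 0, 0, 0, 2.2], [0, 0, -3, 0, 0, 0, 2.2], [0, 0, -3, 0, 0, 0, 2.2], [0, 0, -1, 0, 0, 0, 2.2], [-1.4, 2.0, 0, 0, 0, 0, 2.2], [-2.6, 3.7, 0, 0, 0, 0, 2.2], [-2.6, 3.7, 0, 0, 0, 0, 2.2], [-2.6, 3.7, 0, 0, 0, 0, 2.2], [-2.2, 3.2, 0, 0, 0, 0, 2.2], [-1.2, 1.8, 0, 0, 0, 0, 2.2], [0, 0, 0, 0, 0, 0, 2.2]]

```text
t: 12.28
ee_pos: [651.5, -1.1, 255.0]
orientation: [-2.017, -2.406, 0.002]
wrist_force: [-1.1, 0.2, -0.5]
gripper_width: 0.332
gripper_force: 59.3
```

Request:
move_arm:
  increments:
    - [[0, 0, 0, 0, 0, 0, 2.2], [0, 0, 0, 0, 0, 0, 2.2], [0, 0, 0, 0, 0, 0, 2.2], [0, 0, 0, 0, 0, 0, 2.2]]

```text
t: 12.78
ee_pos: [651.2, -0.2, 257.6]
orientation: [2.016, 2.409, 0.0]
wrist_force: [-0.1, 0.3, 0.3]
gripper_width: 0.334
gripper_force: 59.3
```

```bash
python3 - <<'E'
from h import *
c=T['crate']
plan([('dn',(*c,146))])
for n in('side','top'):
    s=snap(n); W=cloud(s).reshape(-1,3)
    q=W[(abs(W[:,0]-651)<35)&(abs(W[:,1]+1)<40)&(W[:,2]>140)&(W[:,2]<235)]
    print(n,len(q),cv2.minEnclosingCircle(q[:,:2].astype(np.float32)) if len(q) else '', q.min(0) if len(q) else '')
s=load('side'); cv2.imwrite('pics/d.png',cv2.resize(s['img'][80:260,150:350,::-1],(600,540),interpolation=cv2.INTER_CUBIC))
E
```

```text
p [ 6.512e+02 -2.000e-01  2.576e+02] psi 100.13 tz [ 0. -0. -1.] F [-0.1  0.3  0.3] w 28.5 gf 59.3 t 12.78
dn [651.5  -1.3 146. ] tool cm [-0.12  0.   11.16]
side 581 ((647.3562622070312, 3.2615697383880615), 31.139822006225586) [618.57923478 -21.5829893  140.01712629]
top 167 ((649.27197265625, -1.1240638494491577), 29.063434600830078) [622.39455673 -30.0922073  140.28708259]
```

View pics/d.png

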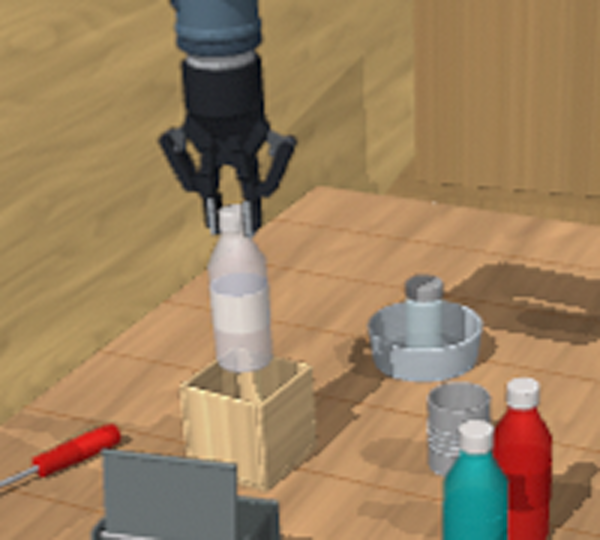

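The bottle hangs upright over the crate, with its base at (240,360). I'll lower it.

Request:
move_arm:
  increments:
    - [[-0.1, 0, 1.5, 0, 0, 0, 2.2], [0, 0, 2.5, 0, 0, 0, 2.2], [0, 0, 2.5, 0, 0, 0, 2.2], [0, 0, 2.5, 0, 0, 0, 2.2], [0, 0, 1.2, 0, 0, 0, 2.2], [0, 0, 0.6, 0, 0, 0, 2.2], [0, 0, 0, 0, 0, 0, 2.2], [0, 0, 0, 0, 0, 0, 2.2], [0, 0, 0, 0, 0, 0, 2.2], [0, 0, 0, 0, 0, 0, 2.2]]

```text
t: 14.12
ee_pos: [651.9, -1.4, 149.9]
orientation: [2.016, 2.408, 0.001]
wrist_force: [-0.0, -0.8, -0.5]
gripper_width: 0.329
gripper_force: 59.3
```

```bash
python3 - <<'E'
from h import *
c=T['crate']
plan([('dn',(*c,146)),('up',(*c,230)),('flap',bw(45,0,230)),('flapdn',bw(45,0,135)),('push',bw(-40,0,135))])
E
```

```text
p [651.9  -1.4 149.9] psi 100.12 tz [ 0.001 -0.    -1.   ] F [-0.  -0.8 -0.5] w 28.1 gf 59.3 t 14.12
dn [651.5  -1.3 146. ] tool cm [ 0.02 -0.03  0.39]
up [651.5  -1.3 230. ] tool cm [-0.    0.01 -8.4 ]
flap [563.1 324.3 230. ] tool cm [ 3.361e+01 -2.990e+00 -1.000e-02]
flapdn [563.1 324.3 135. ] tool cm [ 0.   -0.01  9.5 ]
push [578.  240.6 135. ] tool cm [-8.5  0.   0. ]
```

Request:
move_arm:
  increments:
    - [[0, 0, 0.3, 0, 0, 0, 2.2], [0, 0, 0.1, 0, 0, 0, 2.2], [0, 0, 0, 0, 0, 0, 2.2], [0, 0, 0, 0, 0, 0, 2.2], [0, 0, 0, 0, 0, 0, 5], [0, 0, 0, 0, 0, 0, 5], [0, 0, 0, 0, 0, 0, 5], [0, 0, -0.5, 0, 0, 0, 5], [0, 0, -2, 0, 0, 0, 5], [0, 0, -3, 0, 0, 0, 5], [0, 0, -2.9, 0, 0, 0, 5], [0, 0, 0, 0, 0, 0, 5]]

```text
t: 15.62
ee_pos: [653.8, -1.7, 234.4]
orientation: [2.012, 2.403, 0.006]
wrist_force: [0.3, -0.2, 0.0]
gripper_width: 0.586
gripper_force: 0.0
```

Request:
move_arm:
  increments:
    - [[2, -0.2, 0, 0, 0, 0, 2], [4, -0.4, 0, 0, 0, 0, 0], [4.5, -0.4, 0, 0, 0, 0, 0], [4.5, -0.4, 0, 0, 0, 0, 0], [4.5, -0.4, 0, 0, 0, 0, 0], [4.5, -0.4, 0, 0, 0, 0, 0], [4.5, -0.4, 0, 0, 0, 0, 0], [3.1, -0.4, 0, 0, 0, 0, 0], [2, 0, 0, 0, 0, 0, 0], [0, 0, 0, 0, 0, 0, 0], [0, 0, 0, 0, 0, 0, 0], [0, 0, 0, 0, 0, 0, 0]]

```text
t: 17.12
ee_pos: [563.6, 322.9, 229.2]
orientation: [2.019, 2.407, -0.0]
wrist_force: [-0.3, -0.1, 0.1]
gripper_width: 0.002
gripper_force: 0.0
```

```bash
python3 - <<'E'
from h import *
plan([('flap',bw(45,0,230)),('flapdn',bw(45,0,135)),('push',bw(-40,0,135))])
for n in('side','top'):
    s=snap(n); W=cloud(s).reshape(-1,3)
    q=W[(abs(W[:,0]-651)<45)&(abs(W[:,1]+1)<45)&(W[:,2]>145)&(W[:,2]<200)]
    print(n,len(q),cv2.minEnclosingCircle(q[:,:2].astype(np.float32)) if len(q) else '', np.median(q,0) if len(q) else '')
s=load('side'); cv2.imwrite('pics/e.png',cv2.resize(s['img'][110:330,130:330,::-1],(545,600),interpolation=cv2.INTER_CUBIC))
E
```

```text
p [563.6 322.9 229.2] psi 100.02 tz [-0. -0. -1.] F [-0.3 -0.1  0.1] w 0.1 gf 0.0 t 17.12
flap [563.1 324.3 230. ] tool cm [ 0.14 -0.02 -0.08]
flapdn [563.1 324.3 135. ] tool cm [0.  0.  9.5]
push [578.  240.6 135. ] tool cm [-8.5   0.02  0.  ]
side 98 ((649.2006225585938, -0.8990349769592285), 16.984071731567383) [645.69998004   6.41567801 164.29923606]
top 132 ((652.15185546875, -2.4289557933807373), 14.983095169067383) [650.76983906  -2.30029222 168.9671905 ]
```

View pics/e.png

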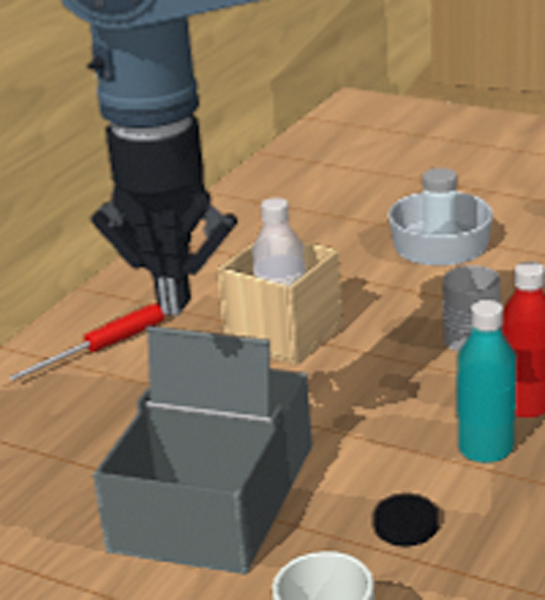

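The bottle stands upright in the crate (cap at (275,212)), and the shut fingers hang on the wide-bay side of the flap. I'll push the flap over now.

Request:
move_arm:
  increments:
    - [[0, 0, 2, 0, 0, 0, 0], [0, 0, 3.5, 0, 0, 0, 0], [0, 0, 3, 0, 0, 0, 0], [0, 0, 0.9, 0, 0, 0, 0], [0, 0, 0, 0, 0, 0, 0], [-1.4, 0, 0, 0, 0, 0, 0], [-1.5, 0, 0, 0, 0, 0, 0], [-1.5, 0, 0, 0, 0, 0, 0], [-1.5, 0, 0, 0, 0, 0, 0], [-1.5, 0, 0, 0, 0, 0, 0], [-1, 0, 0, 0, 0, 0, 0], [0, 0, 0, 0, 0, 0, 0]]

```text
t: 18.73
ee_pos: [578.1, 240.4, 135.3]
orientation: [2.018, 2.407, -0.0]
wrist_force: [0.1, 0.1, -0.3]
gripper_width: -0.002
gripper_force: 0.0
```

```bash
cat >> h.py <<'E'
def flap():
    for n in('side','top'):
        W=cloud(snap(n)).reshape(-1,3); W=W[~np.isnan(W[:,0])]
        d=W-O; c,s=np.cos(yaw),np.sin(yaw); x=c*d[:,0]+s*d[:,1]; y=-s*d[:,0]+c*d[:,1]; z=d[:,2]-93
        rr=np.hypot(y,z); m=(abs(x)<50)&(rr<83)&(rr>30)&(z>12)
        th=np.arctan2(-y[m],z[m]); h,e=np.histogram(th,bins=np.arange(-1.6,1.6,.1))
        i=h.argmax(); w=(th>e[i]-.1)&(th<e[i+1]+.1); print(n,'flap',round(np.median(th[w]),3),w.sum(), 'reach',rr[m][w].max().round(0) if w.sum() else '')
E
python3 - <<'E'
from h import *
plan([('push',bw(-45,0,135))]); flap()
E
```

```text
p [578.1 240.4 135.3] psi 100.04 tz [ 0. -0. -1.] F [ 0.1  0.1 -0.3] w -0.2 gf 0.0 t 18.73
push [578.9 235.7 135. ] tool cm [-0.48 -0.    0.03]
side flap 0.867 566 reach 80.0
top flap 0.872 218 reach 82.0
```

Request:
move_arm:
  increments:
    - [[-0.5, 0, 0, 0, 0, 0, 0], [-0.4, 0, 0, 0, 0, 0, 0], [0, 0, 0, 0, 0, 0, 0], [0, 0, 0, 0, 0, 0, 0]]

```text
t: 19.32
ee_pos: [579.4, 232.5, 135.3]
orientation: [2.017, 2.409, -0.0]
wrist_force: [0.5, 0.2, -0.0]
gripper_width: -0.004
gripper_force: 0.0
```

```bash
python3 - <<'E'
from h import *
pose(); flap()
E
```

```text
p [579.4 232.5 135.3] psi 100.11 tz [-0. -0. -1.] F [ 0.5  0.2 -0. ] w -0.3 gf 0.0 t 19.32
side flap 0.933 572 reach 80.0
top flap 0.94 109 reach 82.0
```

Request:
move_arm:
  increments:
    - [[-0.5, 0, 0, 0, 0, 0, 0], [0, 0, 0, 0, 0, 0, 0], [0, 0, 0, 0, 0, 0, 0], [2, 0, 0, 0, 0, 0, 0], [2, 0, -3, 0, 0, 0, 0], [0, 0, -4, 0, 0, 0, 0], [0, 0, 0, 0, 0, 0, 0], [0, 0, 0, 0, 0, 0, 0], [0, 0, 0, 0, 0, 0, 0]]

```text
t: 20.55
ee_pos: [572.3, 267.0, 203.6]
orientation: [-2.016, -2.407, 0.004]
wrist_force: [-0.2, 0.8, -0.6]
gripper_width: -0.003
gripper_force: 0.0
```

```bash
python3 - <<'E'
from h import *
flap()
n=T['tin']
t=bw(54,0,0)[:2]
plan([('abtin',(*n,205)),('dn',(*n,50)),('up',(*n,190)),('bin',(*t,190)),('dn',(*t,56))])
E
```

```text
side flap 0.975 622 reach 81.0
top flap 0.968 592 reach 83.0
p [572.5 266.9 203.9] psi 100.1 tz [-0.002 -0.001 -1.   ] F [0.7 0.6 0.3] w -0.1 gf 0.0 t 20.65
abtin [445.  -74.5 205. ] tool cm [-31.37 -18.55  -0.06]
dn [445.  -74.5  50. ] tool cm [ 0.    0.04 15.5 ]
up [445.  -74.5 190. ] tool cm [ -0.    -0.03 -14.  ]
bin [561.5 333.2 190. ] tool cm [38.09 18.62 -0.05]
dn [561.5 333.2  56. ] tool cm [ 0.    0.03 13.4 ]
```

Request:
move_arm:
  increments:
    - [[-1.8, -1.1, 0, 0, 0, 0, 8.5], [-3.2, -1.9, 0, 0, 0, 0, 8.5], [-4, -2.35, 0, 0, 0, 0, 8.5], [-4, -2.35, 0, 0, 0, 0, 8.5], [-4, -2.35, 0, 0, 0, 0, 8.5], [-4, -2.35, 0, 0, 0, 0, 8.5], [-4, -2.35, 0, 0, 0, 0, 8.5], [-3.6, -2.15, 0, 0, 0, 0, 8.5], [-2.7, -1.6, 0, 0, 0, 0, 8.5], [0, 0, 3, 0, 0, 0, 8.5], [0, 0, 3, 0, 0, 0, 8.5], [0, 0, 0, 0, 0, 0, 8.5]]

```text
t: 22.15
ee_pos: [443.9, -72.9, 142.9]
orientation: [-2.014, -2.403, 0.002]
wrist_force: [-0.4, -0.1, -0.2]
gripper_width: 0.995
gripper_force: 0.0
```

Request:
move_arm:
  increments:
    - [[0, 0, 0, 0, 0, 0, 8.5], [0, 0, 0, 0, 0, 0, 8.5], [0, 0, 0, 0, 0, 0, 8.5]]

```text
t: 22.52
ee_pos: [446.7, -73.7, 146.3]
orientation: [2.016, 2.408, 0.001]
wrist_force: [-0.0, -0.2, -0.1]
gripper_width: 0.994
gripper_force: 0.0
```

```bash
python3 - <<'E'
from h import *
n=T['tin']
plan([('dn',(*n,40))])
W=cloud(snap('side')).reshape(-1,3)
m=(np.hypot(W[:,0]-445,W[:,1]+74.5)<50)&(W[:,2]>72)&(W[:,2]<86); print(cv2.minEnclosingCircle(W[m][:,:2].astype(np.float32)))
E
```

```text
p [446.7 -73.7 146.3] psi 100.13 tz [ 0.002 -0.001 -1.   ] F [-0.  -0.2 -0.1] w 84.9 gf 0.0 t 22.52
dn [445.  -74.5  40. ] tool cm [-0.03 -0.2  10.63]
((445.18511962890625, -74.105224609375), 37.09400177001953)
```

Request:
move_arm:
  increments:
    - [[0, -0.1, 2, 0, 0, 0, 8.5], [0, 0, 3, 0, 0, 0, 8.5], [0, 0, 3, 0, 0, 0, 8.5], [0, 0, 2, 0, 0, 0, 8.5], [0, 0, 0.6, 0, 0, 0, 8.5], [0, 0, 0, 0, 0, 0, 8.5], [0, 0, 0, 0, 0, 0, 8.5], [0, 0, 0, 0, 0, 0, 5.8], [0, 0, 0, 0, 0, 0, 5.8], [0, 0, 0, 0, 0, 0, 5.8], [0, 0, 0, 0, 0, 0, 5.8], [0, 0, 0, 0, 0, 0, 5.8]]

```text
t: 24.08
ee_pos: [445.7, -74.0, 40.6]
orientation: [2.016, 2.408, 0.0]
wrist_force: [-3.8, 0.7, 10.0]
gripper_width: 0.755
gripper_force: 64.5
```

```bash
python3 - <<'E'
from h import *
n=T['tin']; t=bw(56,0,0)[:2]
plan([('up',(*n,190)),('bin',(*t,190)),('dn',(*t,56))])
E
```

```text
p [445.7 -74.   40.6] psi 100.13 tz [ 0.001 -0.001 -1.   ] F [-3.8  0.7 10. ] w 64.5 gf 64.5 t 24.07
up [445.  -74.5 190. ] tool cm [ -0.05  -0.06 -14.94]
bin [561.1 335.1 190. ] tool cm [ 3.828e+01  1.864e+01 -1.000e-02]
dn [561.1 335.1  56. ] tool cm [ 1.00e-02 -1.00e-02  1.34e+01]
```

Request:
move_arm:
  increments:
    - [[0, 0, -2, 0, 0, 0, 5.8], [0, 0, -4, 0, 0, 0, 5.8], [0, 0, -4, 0, 0, 0, 5.8], [0, 0, -4, 0, 0, 0, 5.8], [0, 0, -2.5, 0, 0, 0, 5.8], [1.9, 0.9, 0, 0, 0, 0, 5.8], [3.5, 1.7, 0, 0, 0, 0, 5.8], [4, 1.95, 0, 0, 0, 0, 5.8], [4, 1.95, 0, 0, 0, 0, 5.8], [4, 1.95, 0, 0, 0, 0, 5.8], [4, 1.95, 0, 0, 0, 0, 5.8], [4, 1.95, 0, 0, 0, 0, 5.8]]

```text
t: 25.58
ee_pos: [522.3, 199.5, 204.6]
orientation: [2.017, 2.408, 0.001]
wrist_force: [0.5, 0.0, 0.2]
gripper_width: 0.76
gripper_force: 66.2
```

Request:
move_arm:
  increments:
    - [[4, 1.95, 0, 0, 0, 0, 5.8], [4, 1.95, 0, 0, 0, 0, 5.8], [3.0, 1.5, 0, 0, 0, 0, 5.8], [1.9, 0.9, 0, 0, 0, 0, 5.8], [0, 0, 0, 0, 0, 0, 5.8], [0, 0, 0, 0, 0, 0, 5.8], [0, 0, 0, 0, 0, 0, 5.8], [0, 0, 0, 0, 0, 0, 5.8]]

```text
t: 26.58
ee_pos: [561.5, 335.3, 204.6]
orientation: [2.018, 2.408, 0.0]
wrist_force: [-0.2, 0.3, -0.5]
gripper_width: 0.759
gripper_force: 66.3
```

```bash
python3 - <<'E'
from h import *
t=bw(56,0,0)[:2]
plan([('dn',(*t,50))]); flap()
s=load('side'); cv2.imwrite('pics/f.png',cv2.resize(s['img'][110:330,130:330,::-1],(545,600),interpolation=cv2.INTER_CUBIC))
E
```

```text
p [561.5 335.3 204.6] psi 100.06 tz [ 0.  0. -1.] F [-0.2  0.3 -0.5] w 64.8 gf 66.3 t 26.57
dn [561.1 335.1  50. ] tool cm [-1.000e-02 -5.000e-02  1.546e+01]
side flap 0.972 375 reach 80.0
top flap 0.969 601 reach 82.0
```

View pics/f.png

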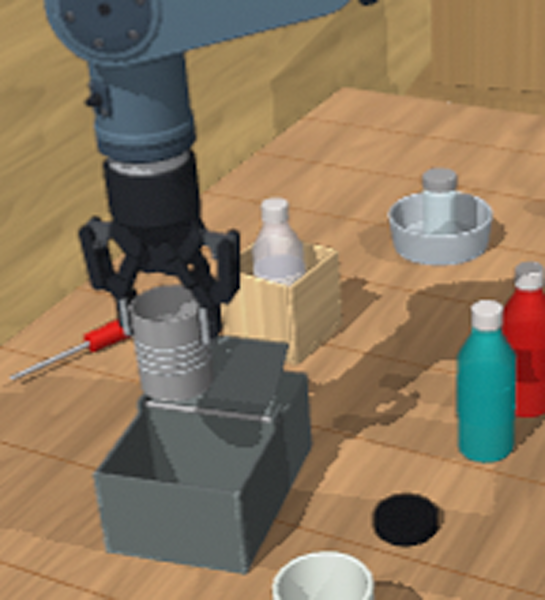

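The tin hangs over the wide bay and the flap lies over the narrow bay. I'll lower the tin part-way and release it high enough that the knuckles clear the rim.

Request:
move_arm:
  increments:
    - [[0, 0, 2, 0, 0, 0, 5.8], [0, 0, 3, 0, 0, 0, 5.8], [0, 0, 3, 0, 0, 0, 5.8], [0, 0, 2.5, 0, 0, 0, 5.8], [0, 0, 2, 0, 0, 0, 5.8], [0, 0, 1.1, 0, 0, 0, 5.8], [0, 0, 0, 0, 0, 0, 5.8], [0, 0, 0, 0, 0, 0, 5.8]]

```text
t: 27.68
ee_pos: [562.2, 336.3, 69.4]
orientation: [2.016, 2.408, 0.003]
wrist_force: [-0.0, -0.6, -0.2]
gripper_width: 0.755
gripper_force: 66.3
```

Request:
move_arm:
  increments:
    - [[0, 0, 0, 0, 0, 0, 7.3], [0, 0, 0, 0, 0, 0, 7.3], [0, 0, 0, 0, 0, 0, 7.3], [0, 0, 0, 0, 0, 0, 7.3]]

```text
t: 28.18
ee_pos: [561.5, 336.1, 68.4]
orientation: [2.017, 2.409, 0.0]
wrist_force: [0.1, -0.1, -0.5]
gripper_width: 0.851
gripper_force: 0.0
```

Request:
move_arm:
  increments:
    - [[0, 0, -2, 0, 0, 0, 7.3], [0, 0, -4, 0, 0, 0, 7.3], [0, 0, -4, 0, 0, 0, 7.3], [0, 0, -4, 0, 0, 0, 7.3], [0, 0, -2, 0, 0, 0, 7.3], [0, 0, 0, 0, 0, 0, 0], [0, 0, 0, 0, 0, 0, 0], [0, 0, 0, 0, 0, 0, 0]]

```text
t: 29.18
ee_pos: [560.5, 335.6, 226.0]
orientation: [-2.016, -2.407, 0.005]
wrist_force: [-0.2, -0.2, -0.5]
gripper_width: 0.214
gripper_force: 0.0
```

```bash
python3 - <<'E'
from h import *
plan([('toflap',bw(-115,0,215)),('dn',bw(-115,0,118)),('push',bw(-60,0,118))]); flap()
s=load('side'); cv2.imwrite('pics/g.png',cv2.resize(s['img'][110:330,130:330,::-1],(545,600),interpolation=cv2.INTER_CUBIC))
E
```

```text
p [560.5 335.6 226. ] psi 100.11 tz [-0.003 -0.001 -1.   ] F [-0.2 -0.2 -0.5] w 18.3 gf 0.0 t 29.18
toflap [591.2 166.8 215. ] tool cm [-17.16   0.07   1.11]
dn [591.2 166.8 118. ] tool cm [0.01 0.04 9.7 ]
push [581.6 220.9 118. ] tool cm [ 5.5 -0.  -0. ]
side flap 0.975 621 reach 82.0
top flap 0.971 595 reach 82.0
```

View pics/g.png

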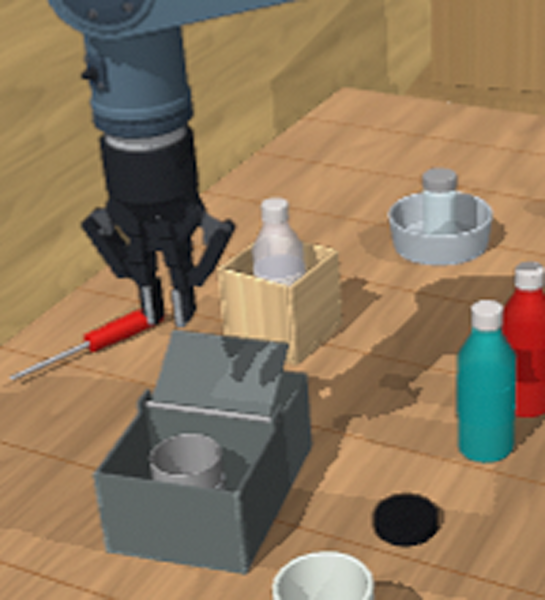

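The tin stands in the wide bay at (187,465). Now I'll go to the narrow-bay side and push the flap back across.

Request:
move_arm:
  increments:
    - [[-2, 0, 0, 0, 0, 0, 0], [-4, 0, 0, 0, 0, 0, 0], [-4.5, 0, 0, 0, 0, 0, 0], [-4, 0, 0, 0, 0, 0, 0], [-2.7, 0, 0, 0, 0, 0, 0], [0, 0, 2, 0, 0, 0, 0], [0, 0, 3, 0, 0, 0, 0], [0, 0, 3, 0, 0, 0, 0], [0, 0, 1.5, 0, 0, 0, 0], [0, 0, 0, 0, 0, 0, 0], [0, 0, 0, 0, 0, 0, 0], [0, 0, 0, 0, 0, 0, 0]]

```text
t: 30.78
ee_pos: [592.6, 166.9, 134.7]
orientation: [2.016, 2.407, 0.003]
wrist_force: [0.3, 0.7, -0.6]
gripper_width: 0.006
gripper_force: 0.0
```

```bash
python3 - <<'E'
from h import *
plan([('p',bw(-115,0,125)),('push',bw(30,0,125))])
E
```

```text
p [592.6 166.9 134.7] psi 100.12 tz [ 0.002  0.    -1.   ] F [ 0.3  0.7 -0.6] w 0.5 gf 0.0 t 30.77
p [591.2 166.8 125. ] tool cm [ 0.01 -0.13  0.97]
push [565.7 309.5 125. ] tool cm [ 1.45e+01 -1.00e-02 -0.00e+00]
```

Request:
move_arm:
  increments:
    - [[0, 0, 1, 0, 0, 0, 0], [0, 0, 0, 0, 0, 0, 0], [1.5, 0, 0, 0, 0, 0, 0], [1.5, 0, 0, 0, 0, 0, 0], [1.5, 0, 0, 0, 0, 0, 0], [1.5, 0, 0, 0, 0, 0, 0], [1.5, 0, 0, 0, 0, 0, 0], [1.5, 0, 0, 0, 0, 0, 0], [0, 0, 0, 0, 0, 0, 0]]

```text
t: 31.9
ee_pos: [576.4, 256.5, 124.8]
orientation: [2.015, 2.408, 0.003]
wrist_force: [0.2, -0.0, -0.8]
gripper_width: 0.001
gripper_force: 0.0
```

```bash
python3 - <<'E'
from h import *
plan([('push',bw(30,0,125))]);flap()
E
```

```text
p [576.4 256.5 124.8] psi 100.16 tz [ 0.002  0.001 -1.   ] F [ 0.2 -0.  -0.8] w 0.1 gf 0.0 t 31.9
push [565.7 309.5 125. ] tool cm [ 5.41 -0.12 -0.02]
side flap 0.076 689 reach 83.0
top flap 0.636 15 reach 68.0
```

Flap is upright; I'll keep pushing.

Request:
move_arm:
  increments:
    - [[1.5, 0, 0, 0, 0, 0, 0], [1.5, 0, 0, 0, 0, 0, 0], [1.2, 0, 0, 0, 0, 0, 0], [1, 0, 0, 0, 0, 0, 0], [0.4, 0, 0, 0, 0, 0, 0], [0, 0, 0, 0, 0, 0, 0], [0, 0, 0, 0, 0, 0, 0]]

```text
t: 32.88
ee_pos: [566.0, 310.4, 123.3]
orientation: [-2.017, -2.408, -0.0]
wrist_force: [-0.1, 0.0, 0.3]
gripper_width: -0.002
gripper_force: 0.0
```

```bash
python3 - <<'E'
from h import *
plan([('push',bw(38,0,125))]);flap()
E
```

```text
p [566.  310.4 123.3] psi 100.1 tz [-0.  0. -1.] F [-0.1  0.   0.3] w -0.2 gf 0.0 t 32.88
push [564.3 317.4 125. ] tool cm [ 0.72 -0.04 -0.17]
side flap -0.953 119 reach 83.0
top flap -0.947 133 reach 51.0
```

Request:
move_arm:
  increments:
    - [[0.3, 0, 0, 0, 0, 0, 0], [0, 0, 0, 0, 0, 0, 0], [0, 0, 0, 0, 0, 0, 0], [-1.5, 0, 0, 0, 0, 0, 0], [-2, 0, 0, 0, 0, 0, 0], [0, 0, -3, 0, 0, 0, 0], [0, 0, -4, 0, 0, 0, 0], [0, 0, -1, 0, 0, 0, 0], [0, 0, 0, 0, 0, 0, 0], [0, 0, 0, 0, 0, 0, 0], [0, 0, 0, 0, 0, 0, 0]]

```text
t: 34.35
ee_pos: [570.8, 278.6, 201.5]
orientation: [-2.016, -2.407, 0.004]
wrist_force: [1.0, 0.1, -0.1]
gripper_width: 0.003
gripper_force: 0.0
```

```bash
python3 - <<'E'
from h import *
flap()
W=cloud(load('side')).reshape(-1,3); l=T['lid']
m=(np.hypot(W[:,0]-l[0],W[:,1]-l[1])<50)&(W[:,2]>9)&(W[:,2]<22); print(cv2.minEnclosingCircle(W[m][:,:2].astype(np.float32)))
b=bw(-45,0,0)[:2]
plan([('ablid',(*l,200)),('dn',(*l,-2)),('up',(*l,170)),('bin',(*b,170)),('dn',(*b,65))])
E
```

```text
side flap -0.97 115 reach 83.0
top flap -0.92 19 reach 35.0
((378.22357177734375, 260.23016357421875), 33.54475402832031)
p [571.1 278.8 202.1] psi 100.12 tz [-0.002 -0.001 -1.   ] F [0.  0.3 0.6] w 0.3 gf 0.0 t 34.45
ablid [378.5 259.3 200. ] tool cm [  1.46 -19.3    0.25]
dn [378.5 259.3  -2. ] tool cm [ 0.    0.04 20.2 ]
up [378.5 259.3 170. ] tool cm [ -0.    -0.03 -17.2 ]
bin [578.9 235.7 170. ] tool cm [-5.84 19.32 -0.04]
dn [578.9 235.7  65. ] tool cm [ 0.    0.02 10.5 ]
```

Request:
move_arm:
  increments:
    - [[0.1, -1.5, 0, 0, 0, 0, 7.6], [0.2, -3, 0, 0, 0, 0, 7.6], [0.3, -4, 0, 0, 0, 0, 7.6], [0.3, -4, 0, 0, 0, 0, 7.6], [0.3, -3.5, 0, 0, 0, 0, 7.6], [0.2, -2.2, 0, 0, 0, 0, 7.6], [0.06, -1.1, 2, 0, 0, 0, 7.6], [0, 0, 4, 0, 0, 0, 7.6], [0, 0, 4, 0, 0, 0, 7.6], [0, 0, 3, 0, 0, 0, 7.6], [0, 0, 2, 0, 0, 0, 7.6], [0, 0, 0, 0, 0, 0, 7.6]]

```text
t: 35.95
ee_pos: [377.5, 258.9, 51.7]
orientation: [-2.016, -2.407, 0.006]
wrist_force: [0.3, -0.8, -0.1]
gripper_width: 0.889
gripper_force: 0.0
```

Request:
move_arm:
  increments:
    - [[0, 0, 1, 0, 0, 0, 7.6], [0, 0, 0, 0, 0, 0, 7.6], [0, 0, 0, 0, 0, 0, 7.6], [0, 0, 0, 0, 0, 0, 7.6]]

```text
t: 36.45
ee_pos: [379.5, 259.5, 43.8]
orientation: [2.017, 2.408, 0.001]
wrist_force: [0.1, 0.0, -0.2]
gripper_width: 0.892
gripper_force: 0.0
```

```bash
python3 - <<'E'
from h import *
l=(378.5,259.5)
plan([('dn',(*l,-1))])
s=snap('side'); cv2.imwrite('pics/i.png',cv2.resize(s['img'][200:330,200:360,::-1],(738,600),interpolation=cv2.INTER_CUBIC))
E
```

```text
p [379.5 259.5  43.8] psi 100.11 tz [ 0.001  0.    -1.   ] F [ 0.1  0.  -0.2] w 76.2 gf 0.0 t 36.45
dn [378.5 259.5  -1. ] tool cm [ 0.01 -0.1   4.48]
```

View pics/i.png

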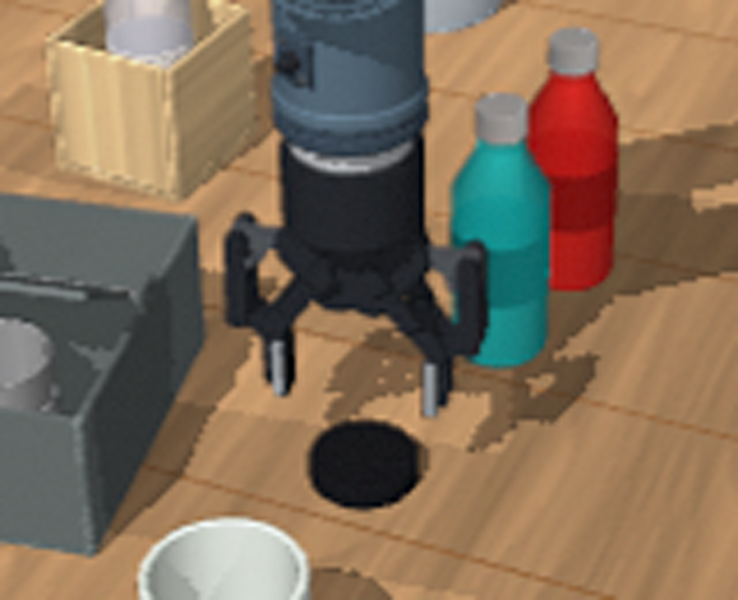

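The fingers straddle the lid (centre (365,465)) with room on both sides. Going down to grip.

Request:
move_arm:
  increments:
    - [[0, -0.1, 1.5, 0, 0, 0, 7.6], [0, 0, 1.5, 0, 0, 0, 7.6], [0, 0, 1, 0, 0, 0, 7.6], [0, 0, 0.5, 0, 0, 0, 7.6], [0, 0, 0, 0, 0, 0, 7.6], [0, 0, 0, 0, 0, 0, 7.6], [0, 0, 0, 0, 0, 0, 5.5], [0, 0, 0, 0, 0, 0, 5.5], [0, 0, 0, 0, 0, 0, 5.5], [0, 0, 0, 0, 0, 0, 5.5], [0, 0, 0, 0, 0, 0, 5.5]]

```text
t: 37.88
ee_pos: [378.6, 259.4, -0.6]
orientation: [2.016, 2.408, 0.001]
wrist_force: [-2.4, -1.2, 9.4]
gripper_width: 0.695
gripper_force: 62.9
```

Request:
move_arm:
  increments:
    - [[0, 0, -1.5, 0, 0, 0, 5.5], [0, 0, -3, 0, 0, 0, 5.5], [0, 0, -4, 0, 0, 0, 5.5], [0, 0, -4, 0, 0, 0, 5.5], [0, 0, -3.5, 0, 0, 0, 5.5], [0, 0, -1.5, 0, 0, 0, 5.5], [0, 0, 0, 0, 0, 0, 5.5], [0, 0, 0, 0, 0, 0, 5.5], [0, 0, 0, 0, 0, 0, 5.5], [0, 0, 0, 0, 0, 0, 5.5]]

```text
t: 39.12
ee_pos: [377.5, 259.0, 172.3]
orientation: [-2.016, -2.408, 0.003]
wrist_force: [0.4, -0.3, -0.5]
gripper_width: 0.697
gripper_force: 64.5
```

```bash
python3 - <<'E'
from h import *
b=bw(-45,0,0)[:2]
plan([('bin',(*b,170)),('dn',(*b,65))])
s=snap('side'); cv2.imwrite('pics/j.png',cv2.resize(s['img'][130:330,200:400,::-1],(600,600),interpolation=cv2.INTER_CUBIC))
E
```

```text
p [377.5 259.  172.3] psi 100.11 tz [-0.002 -0.001 -1.   ] F [ 0.4 -0.3 -0.5] w 59.5 gf 64.5 t 39.12
bin [578.9 235.7 170. ] tool cm [-5.83 19.42  0.19]
dn [578.9 235.7  65. ] tool cm [ 0.    0.02 10.5 ]
```

View pics/j.png

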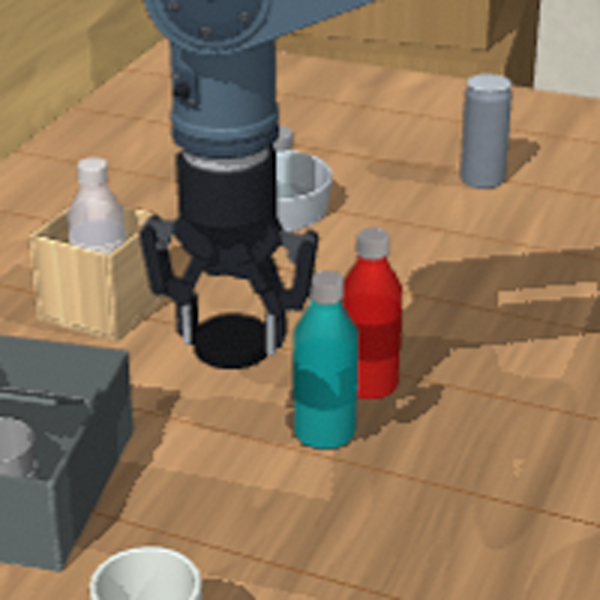

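The lid is held level at (235,340). Carry it to the narrow bay.

Request:
move_arm:
  increments:
    - [[-0.5, 1.5, 0, 0, 0, 0, 5.5], [-0.9, 3, 0, 0, 0, 0, 5.5], [-1.2, 4, 0, 0, 0, 0, 5.5], [-1.2, 4, 0, 0, 0, 0, 5.5], [-1, 3.5, 0, 0, 0, 0, 5.5], [-0.6, 2, 0, 0, 0, 0, 5.5], [-0.43, 1.32, 0, 0, 0, 0, 5.5], [0, 0, 0, 0, 0, 0, 5.5], [0, 0, 0, 0, 0, 0, 5.5], [0, 0, 0, 0, 0, 0, 5.5], [0, 0, 0, 0, 0, 0, 5.5]]

```text
t: 40.55
ee_pos: [578.1, 236.0, 173.6]
orientation: [2.016, 2.409, 0.0]
wrist_force: [0.6, -0.1, -0.6]
gripper_width: 0.695
gripper_force: 64.5
```

```bash
python3 - <<'E'
from h import *
b=bw(-45,0,0)[:2]
plan([('dn',(*b,58))])
W=cloud(snap('side')).reshape(-1,3)
d=W-O; c,s=np.cos(yaw),np.sin(yaw); x=c*d[:,0]+s*d[:,1]; y=-s*d[:,0]+c*d[:,1]; z=d[:,2]
m=(z>168)&(z<188)&(abs(y+45)<45)&(abs(x)<45); print('lid bin xy',x[m].min(),x[m].max(),y[m].min(),y[m].max())
E
```

```text
p [578.1 236.  173.6] psi 100.14 tz [ 0.  0. -1.] F [ 0.6 -0.1 -0.6] w 59.4 gf 64.5 t 40.55
dn [578.9 235.7  58. ] tool cm [-0.05  0.07 11.56]
lid bin xy -42.693278905376005 41.53003848338189 -77.22086787362517 -12.490679648942184
```

Request:
move_arm:
  increments:
    - [[0.1, 0, 2, 0, 0, 0, 5.5], [0, 0, 3, 0, 0, 0, 5.5], [0, 0, 3, 0, 0, 0, 5.5], [0, 0, 2, 0, 0, 0, 5.5], [0, 0, 1.5, 0, 0, 0, 5.5], [0, 0, 0, 0, 0, 0, 5.5], [0, 0, 0, 0, 0, 0, 5.5], [0, 0, 0, 0, 0, 0, 5.5]]

```text
t: 41.6
ee_pos: [579.3, 237.0, 59.6]
orientation: [2.016, 2.408, 0.003]
wrist_force: [-0.3, 0.1, -0.5]
gripper_width: 0.695
gripper_force: 64.5
```

Request:
move_arm:
  increments:
    - [[0, 0, 0, 0, 0, 0, 7.2], [0, 0, 0, 0, 0, 0, 7.2], [0, 0, 0, 0, 0, 0, 7.2], [0, 0, 0, 0, 0, 0, 7.2], [0, 0, -2, 0, 0, 0, 7.2], [0, 0, -4, 0, 0, 0, 7.2], [0, 0, -4, 0, 0, 0, 7.2], [0, 0, -4, 0, 0, 0, 7.2], [-2, -4, -2, 0, 0, 0, 7.2], [-3, -5, 0, 0, 0, 0, 7.2], [-3, -5, 0, 0, 0, 0, 7.2], [-2, -4, 0, 0, 0, 0, 7.2]]

```text
t: 43.1
ee_pos: [417.4, 105.7, 219.6]
orientation: [2.016, 2.407, 0.002]
wrist_force: [-0.3, 0.4, 0.6]
gripper_width: 0.846
gripper_force: 0.0
```

Request:
move_arm:
  increments:
    - [[-4, 0, 0, 0, 0, 0, 7.2], [-4, 0, 0, 0, 0, 0, 7.2], [-4, 0, 0, 0, 0, 0, 7.2], [-4, 0, 0, 0, 0, 0, 7.2], [-2, 0, 0, 0, 0, 0, 7.2], [0, 0, 0, 0, 0, 0, 7.2], [0, 0, 0, 0, 0, 0, 7.2], [0, 0, 0, 0, 0, 0, 7.2]]

```text
t: 44.1
ee_pos: [450.2, -69.7, 218.6]
orientation: [2.015, 2.41, 0.0]
wrist_force: [-0.9, 0.0, 0.6]
gripper_width: 0.841
gripper_force: 0.0
```

```bash
python3 - <<'E'
from h import *
pose(); s=snap('top'); flap()
W=cloud(s).reshape(-1,3); d=W-O; c,sn=np.cos(yaw),np.sin(yaw); x=c*d[:,0]+sn*d[:,1]; y=-sn*d[:,0]+c*d[:,1]
col=s['img'].reshape(-1,3).max(1)
m=(abs(x)<64)&(y>-82)&(y<-4)&(d[:,2]<75)
print('bay z pct',np.nanpercentile(d[m][:,2],[5,50,95])); q=m&(d[:,2]>11); print('lid',cv2.minEnclosingCircle(np.stack([x,y],1)[q].astype(np.float32)))
cv2.imwrite('pics/k.png',cv2.resize(s['img'][110:300,80:480,::-1],(800,380),interpolation=cv2.INTER_CUBIC))
E
```

```text
p [450.2 -69.7 218.6] psi 100.18 tz [ 0.  0. -1.] F [-0.9  0.   0.6] w 71.8 gf 0.0 t 44.1
side flap -0.972 120 reach 83.0
top flap -0.97 762 reach 82.0
bay z pct [ 0.10004624  5.55540767 21.20644936]
lid ((17.894357681274414, -30.684659957885742), 52.25492858886719)
```

View pics/k.png

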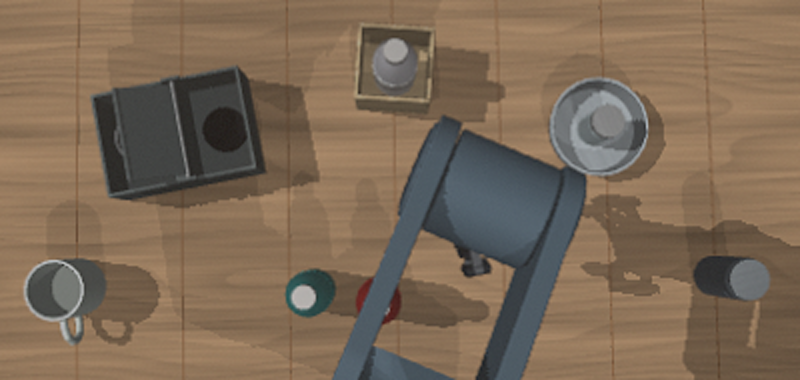

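The lid lies flat in the narrow bay at (225,128) and the flap lies over the wide bay at -0.97 rad. The bottle (395,60) and jar (608,122) stand upright, the mug and oil can are where they were, and the arm is clear of everything.

```bash
python3 -c "
from cell import job_done
print(job_done())"
```

```text
the job is handed in; nothing more can be done
None
```

I handed the job in at about 44 s: tin in the wide bay, lid in the narrow bay, flap left over the wide bay at about -0.97 rad, bottle upright in the crate and jar upright in the tub. The mug and oil can were not disturbed, but no verdict came back.

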